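Lift the split retaining ring out of the buffing spindle's bearing housing

ROBOT

A 6-joint arm with a two-finger parallel gripper is mounted at the origin on the work surface. World frame = base frame: x ahead of the robot, y to its left, z up, the work surface at z = 0. Lengths are in m, angles in rad, forces in N, time in s.
With the tool pointing down it reaches from about 0.375 to 0.975 m from the base axis. Payload 3.8 kg.
Tool frame: the origin (TCP) lies midway between the tips of the shut fingers; the grasp point (between the pads) lies 19 mm behind it; z points along the fingers, y is the line along which they close (so a half turn about z gives the same grasp; the last joint's range is limited). The gripper opens to 88 mm and grips with 3 to 60 N. Pads are 18 mm wide; open, the fingers measure 123 mm over their backs; the gripper's body (75 mm by 187 mm) begins 45 mm behind the grasp point.
Start: joints at [-1.273, 0.264, 1.604, -0, 1.274, -0.037], TCP at [0.222, -0.638, 0.239] pointing down, gripper open.
Joint ranges: [-2.63, 2.63], [-0.94, 2.18], [0.31, 2.57], [-1.31, 4.45], [0, 2.66], [-2.55, 2.55]. Speed limits (rad/s): [2.57, 2.57, 3.14, 3.14, 3.14, 3.14].

INTERFACE

Orientations are given as a rotation vector (axis times angle).
In Python, from cell import manip, inverse_kinematics, cams, order gives the robot as it stands. Calls block until the motion is done:
- manip.move_pose(position, orientation): joint-space move of the TCP to a pose.
- manip.move_linear(position, rate=0.15, rot=None): straight line of the TCP; rot=None keeps the orientation; rate is the mean speed in m/s.
- manip.set_joints(angles): joint-space move.
- manip.set_gripper(opening, force=None): finger opening in m; force is the grip in N (None keeps the last); returns when the fingers have stopped.
- manip.dwell(seconds).
- inverse_kinematics(position, orientation): joint angles nearest the present ones, or None.
- manip.state(): the state.
- cams.capture(name): name is "scene" or "top" or "wrist"; returns a dict with "image" (384x512x3 uint8, blue, green, red), "z_map" (384x512 float32, m along the optical axis (not along the pixel's ray), 0 where there is no reading), "intrinsics" (3x3 intrinsics, pixels), "k1" (the pictures are not rectified: a ray, as slopes to the right and down, at radius r is drawn at 1 + k1 r^2 times it, then the intrinsics apply), "position" and "orientation" of the camera in the world; the wrist camera has in their place "T_tool_cam" (4x4, takes a point from camera to tool coordinates, whose origin is the TCP and whose axes are the flange's). Camera axes: x right, y down, z forward; pixel columns grow to the right and rows downward; lengths in m; the calibration is good to about 2 mm. A picture is of the moment at which its call begins: read the wrist's pose just before it.
A pose or a line that the arm cannot do raises manip.IKError and nothing moves.
- order.close_job(): hands the job in; it is judged then, once.
The state is a dict: "clock": time; "joint_pos": joint angles; "joint_velocities": joint speeds; "tau": joint torques, N m; "tool_pos": TCP position; "tcp_rot": TCP orientation; "contact_force": force on the tool from outside, world axes, zero at the start; "moment": the same for the moment, N m; "gripper_width": finger opening in m; "grasp_force": force on a finger pad.
Only numpy, scipy, OpenCV 4.12 (cv2) and the standard library are available. Lean on these libraries where they do the work, as an engineer would, in place of code of your own. Each camera call takes 0.05 s, during which the arm holds its last target. There are 200 camera calls.

TASK

The buffing spindle's bearing has to come out for service. Take the hooked pick, reach its tip through the slot of the bearing housing, under the end of the split retaining ring, and lift the ring out of its groove with it; lower the ring into the aluminium tray so that it lies flat on the tray's floor. Then lay the pick down on the open bench, outside the tray, and leave the sole, the glue can and the wooden shoe last where they are.

Things in the scene. Friction and masses are not known exactly. Their poses are not given: they have to be found in the camera images.
- housing: White round bearing housing, fixed. Outer diameter 152, slot-side rim 66 high; four feet reach 92 from the axis at 45 degrees to x and y. Origin on its axis at bench level, z up. Open bore, 88 diameter, floor at z = 30. On its -x side a radial slot, 24 wide, open at the top, cuts through rim and ledge from outside into the bore; its floor is also at z = 30.
- seat (a point): Point on the housing's axis at the height of the ledge that carries the ring (60 above the bench); axes as the housing. On the far side (+x, opposite the slot) a lip 47 wide, 69 to 73 above the bench, inner radius about 50, overhangs the ring by 2.5: so first tilt the ring up at the slot, then draw it towards -x. No lip elsewhere.
- slot (a point): Point at the outer mouth of the housing's slot, mid-width, 45 above the bench (half-way up the slot's free depth under the ring), 76 from the housing's axis; axes as the housing. The slot faces its -x.
- ring_centre (a point): Centre (half-way up) of the loose split retaining ring: dark steel C, outer diameter 104, inner 84, 6 thick, 60 to 130 g, split 16 wide with an inward lug (9 by 9) at each end. At the start it lies flat on the ledge, underside 60 above the bench, top level with the slot-side rim; only gravity and the lip hold it. Set down on edge it may stay standing. z is normal to the ring.
- ring_end (a point): Centre of the ring's bar (10 wide, 6 thick), 47 from ring_centre along the ring's -x, about 17 before one of its ends; at the start it spans the housing's slot (within 3 of its middle). The pick goes under here; the lug keeps the bar from sliding sideways off the hook. Hung from the shank the ring hangs upright, its lowest point about 92 below the shank's axis.
- pick_grip (a point): Grip point of the loose hooked pick, on the handle's axis near its balance point (90 to 140 g). Wooden handle 110 long, 26 wide, 30 high, flat on the bench (axis 15 above it), reaching 25 ahead (+x, towards the tip) and 85 behind this point. A round steel shank, 7 in diameter, goes on along +x in the same axis. Needs a firm grip. z up, y across the handle.
- pick_tip (a point): Foot of the pick's upturned tip, on the shank's axis 127 ahead of pick_grip; there the shank bends up (+z of the pick) and the tip ends 12.5 above the axis, 5 beyond this point. Axes as pick_grip.
- tray: Aluminium parts tray, fixed, 250 (x) by 190 (y), walls 35 high and 5 thick, floor 5 thick, empty. Origin under its centre at bench level.
- sole: Loose cork sandal sole, 250 by 88, 8 thick, flat on the bench; origin at the centre of its underside. Not to be disturbed.
- glue_can: Loose closed can, 80 diameter, 110 high, origin at the centre of its underside. Not to be disturbed.
- last: Loose wooden shoe last, 220 long, 100 high, origin at its underside. Not to be disturbed.
There are look-alikes about, which are no part of the job. What is shaped like the part that bears ring_centre but purple or turquoise is not meant.

How it is judged:
On the way, in this order (a step that is already met when the one before it is completed fails the run):
1. the pick lifts the ring's end at least 12 mm out of the groove, the fingers not touching the ring (z of ring_end in the frame of housing above 0.075 m and contact force between pick and ring above 0.1 N and contact force between the fingers and ring below 0.2 N), for 0.2 s.
2. the ring is lowered into the tray while still held (by pick or fingers), not dropped: its centre over the tray and less than 100 mm above the bench, moving slower than 0.25 m/s (x of ring_centre in the frame of tray between -0.12 and 0.12 m and y of ring_centre in the frame of tray between -0.09 and 0.09 m and z of ring_centre in the frame of tray below 0.1 m and linear speed of ring below 0.25 m/s and contact force between any of pick, the fingers and ring above 0.05 N), for 0.1 s.
At the end, for the whole second after the job is handed in: The ring lies flat (either face up, within 0.15 rad) and still on the tray's floor, its centre below 16 mm, and the pick lies still on the bench outside the tray (its grip point below 25 mm, its tip's foot below 30 mm) (x of ring_centre in the frame of tray between -0.075 and 0.075 m and y of ring_centre in the frame of tray between -0.045 and 0.045 m and z of ring_centre in the frame of tray below 0.016 m and linear speed of each of ring, pick below 0.02 m/s and (angle between ring_centre's own z axis and vertical below 0.15 rad or angle between ring_centre's own z axis and vertical above 2.99 rad) and height (world z) of pick_grip below 0.025 m and height (world z) of pick_tip below 0.03 m and (x of pick_grip in the frame of tray above 0.125 m or x of pick_grip in the frame of tray below -0.125 m or y of pick_grip in the frame of tray above 0.095 m or y of pick_grip in the frame of tray below -0.095 m)); the robot touches nothing.
It fails at once if the sole, the glue can or the shoe last is moved by more than 30 mm (distance of any of sole, glue_can, last from where it was at the start of the episode above 0.03 m).
It also fails if it takes over 58 s, if anything falls off the work surface, if the arm or the gripper's body presses on something with over 40 N, if the wrist force passes 120 N, or if a joint passes its speed limit or range.

## Working session

There is one attempt and no reset: what is moved stays moved. The work goes in short steps, each a Python script; the robot and the scene stay as the last script left them, time stands still between calls to the robot, and variables do not carry over. Pictures are saved under pics/ and viewed, at most 10 in all, crops included, and the job is handed in when it is done.

```bash
ls; mkdir -p pics; cat > h.py <<'E'
import numpy as np, cv2
from cell import manip, inverse_kinematics, cams, order
from scipy.spatial.transform import Rotation as R
def pose(c,st=None):
    if 'T_tool_cam' in c:
        T=np.eye(4); T[:3,:3]=R.from_rotvec(st['tcp_rot']).as_matrix(); T[:3,3]=st['tool_pos']
        T=T@c['T_tool_cam']; return T[:3,:3],T[:3,3]
    o=np.array(c['orientation'])
    return (o if o.shape==(3,3) else R.from_rotvec(o).as_matrix()), np.array(c['position'])
def rays(c,px):
    K=np.array(c['intrinsics']); px=np.array(px,float).reshape(-1,2)
    d=(px-K[[0,1],2])/np.array([K[0,0],K[1,1]])
    u=d.copy()
    for _ in range(15): u=d/(1+c['k1']*(u**2).sum(1,keepdims=True))
    return np.c_[u,np.ones(len(u))]
def cloud(c,st=None):
    h,w=c['z_map'].shape; v,u=np.mgrid[:h,:w]
    r=rays(c,np.c_[u.ravel(),v.ravel()]); M,p=pose(c,st)
    return ((r*c['z_map'].reshape(-1,1))@M.T+p).reshape(h,w,3)
def onplane(c,px,z,st=None):
    M,p=pose(c,st); d=rays(c,px)@M.T
    return p+d*((z-p[2])/d[:,2])[:,None]
def shot(name,tag):
    st=manip.state(); c=cams.capture(name); cv2.imwrite(f'pics/{tag}.png',c['image'])
    np.save(f'pics/{tag}.npy',dict(c=c,st=st),allow_pickle=True); return c,st
def load(tag):
    d=np.load(f'pics/{tag}.npy',allow_pickle=True).item(); return d['c'],d['st']
E
python3 - <<'E'
from h import *
a,_=shot('scene','s0'); b,_=shot('top','t0')
cv2.imwrite('pics/both.png',cv2.resize(b['image'],(800,600)))
for c in(a,b): print(c['position'],c['orientation'],c['intrinsics'],c['k1'])
print(manip.state())
E
```

```text
pics
[ 0.87836534 -0.49505565  0.83297975] [-2.35491458 -0.77556258  0.26944445] [[405.87163193   0.         258.01872038]
 [  0.         405.87163193 185.58729024]
 [  0.           0.           1.        ]] -0.08200303387280594
[0.38691472 0.01783817 1.03420037] [-2.16374621  2.11974216 -0.17163193] [[388.82005306   0.         254.75733653]
 [  0.         388.82005306 191.0812919 ]
 [  0.           0.           1.        ]] -0.0870419064455764
{'clock': 0.1, 'joint_pos': array([-1.27287093e+00,  2.64675077e-01,  1.60523143e+00, -1.34583950e-05,
        1.27372988e+00, -3.69139174e-02]), 'joint_velocities': array([-0.00130437, -0.00047564, -0.00283847, -0.00031746,  0.00050854,
       -0.00076721]), 'tau': array([ 5.44388922e-05, -5.03618109e+01, -3.58069718e+01,  7.30598602e-02,
        2.33914558e-02, -6.49676690e-05]), 'tool_pos': array([ 0.22161075, -0.63689492,  0.23751762]), 'tcp_rot': array([-3.09566957e+00, -5.23179460e-01,  4.37528147e-04]), 'contact_force': array([0.33754434, 0.03842841, 0.6484288 ]), 'moment': array([ 0.00566772, -0.00520248, -0.02538721]), 'grasp_force': 0.0, 'gripper_width': 0.08791787205327416}
```

View pics/both.png

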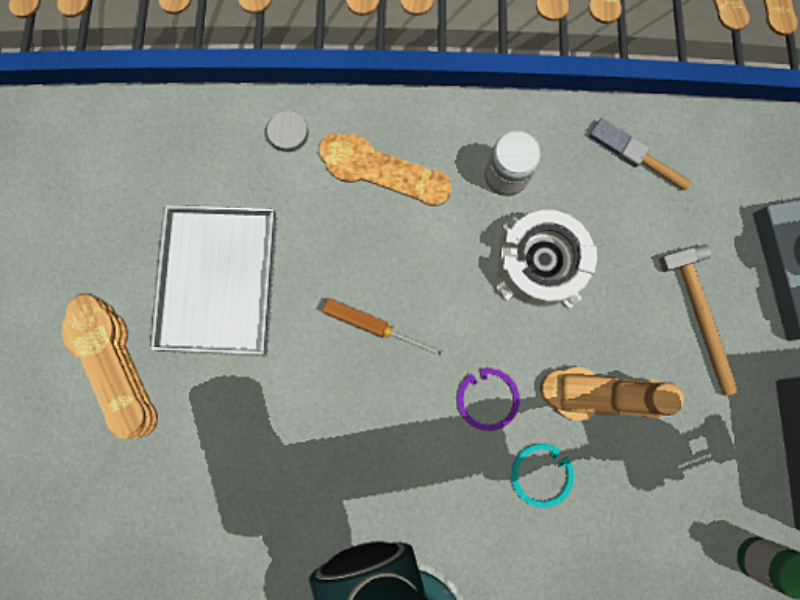

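View pics/s0.png

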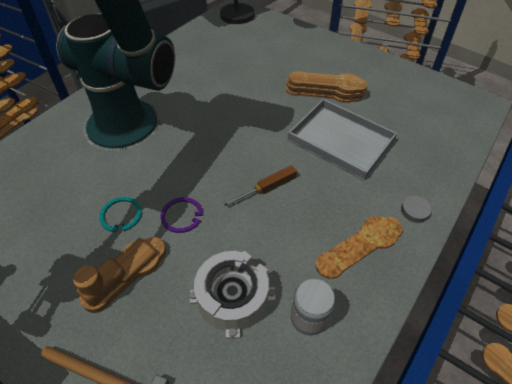

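The dark ring is in the white housing at (547,257) of the enlarged top picture. The look-alikes are the purple ring at (488,399) and the turquoise ring at (543,475). The pick lies at (355,317), tip at (440,352), and the tray is at (213,280). I choose the ring in the housing and will check it in a close crop from the wrist camera.

```bash
python3 - <<'E'
from h import *
c,_=load('t0'); s=.64
P=lambda u,v,z: onplane(c,[[u*s,v*s]],z)[0].round(3)
print('housing',P(549,257,.066),'pickbutt',P(323,304,.015),'tip',P(438,352,.015),'ferrule',P(388,331,.015))
print('tray',[P(*q,.035) for q in((167,207),(273,209),(265,353),(153,350))])
print('can',P(518,153,.11),'last',P(560,395,.05),P(665,400,.1),'sole',P(345,155,0),P(435,190,0))
st=manip.state()
d,_=cams.capture('wrist'),0
print(d['T_tool_cam'].round(3),d['intrinsics'][0])
h=P(549,257,.066)
# view housing from above with wrist, tool down, same rot
manip.move_pose([h[0],h[1],.36],st['tcp_rot'])
w,st=shot('wrist','w0'); cv2.imwrite('pics/w0b.png',cv2.resize(w['image'],(800,600)))
print(st['clock'],st['tool_pos'],st['tcp_rot'])
E
```

```text
housing [ 0.614 -0.231  0.066] pickbutt [0.535 0.143 0.015] tip [ 0.458 -0.053  0.015] ferrule [0.492 0.031 0.015]
tray [array([0.696, 0.418, 0.035]), array([0.695, 0.233, 0.035]), array([0.449, 0.233, 0.035]), array([0.449, 0.422, 0.035])]
can [ 0.775 -0.173  0.11 ] last [ 0.39  -0.249  0.05 ] [ 0.384 -0.401  0.1  ] sole [0.809 0.116 0.   ] [ 0.747 -0.046  0.   ]
[[-0.    -0.951 -0.308  0.081]
 [ 1.    -0.     0.     0.001]
 [-0.    -0.308  0.951 -0.145]
 [ 0.     0.     0.     1.   ]] [279.87127289   0.         251.56066497]
2.225 [ 0.61348556 -0.23202411  0.35956904] [-3.09600794e+00 -5.21029408e-01  1.61921755e-03]
```

View pics/w0b.png

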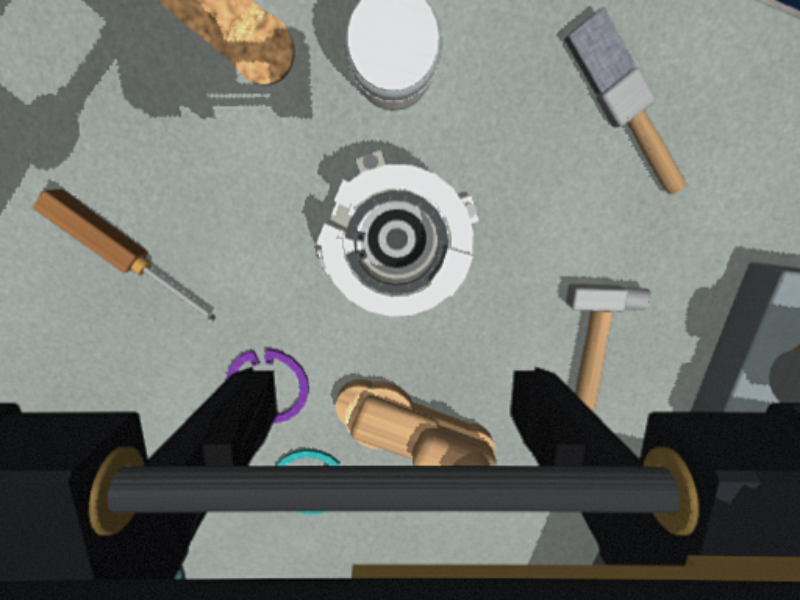

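```bash
python3 - <<'E'
from h import *
st=manip.state()
manip.move_pose([.614,-.231,.19],st['tcp_rot'])
w,st=shot('wrist','w1')
manip.move_pose([.50,.03,.19],st['tcp_rot'])
w2,st2=shot('wrist','w2')
K=lambda w:cv2.resize(w['image'],(800,600),interpolation=cv2.INTER_CUBIC)
cv2.imwrite('pics/w1b.png',K(w)); cv2.imwrite('pics/w2b.png',K(w2))
print(st2['clock'])
E
```

```text
4.1417
```

View pics/w1b.png

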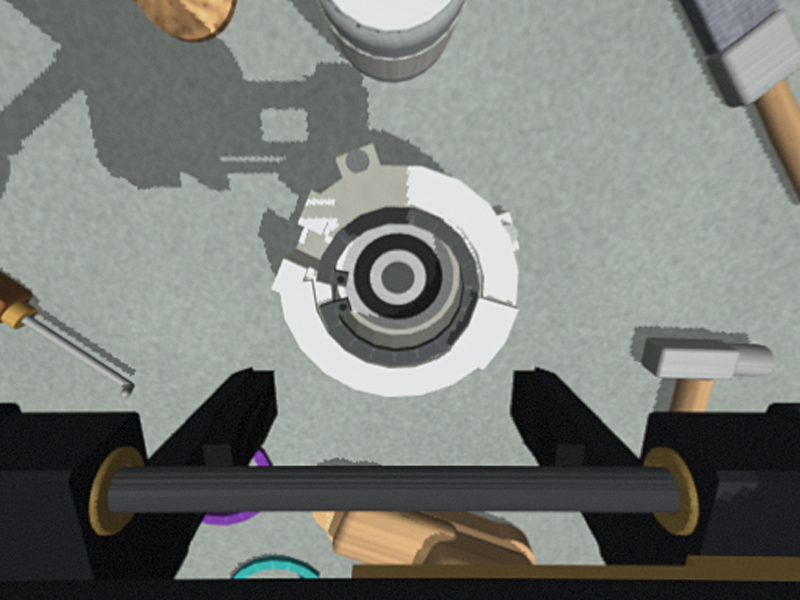

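View pics/w2b.png

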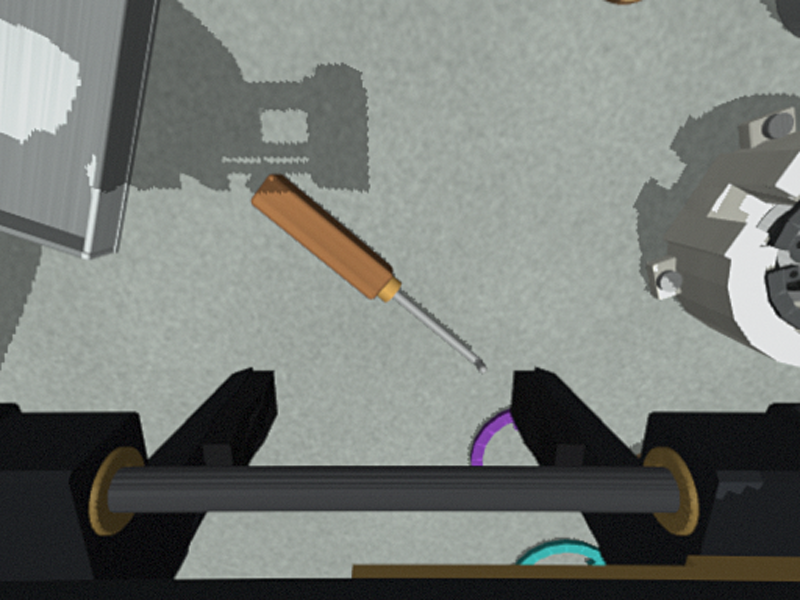

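w1 shows the white housing centred at about (398,280), with the dark ring on its ledge and the ring's split with two lugs at (335,292). In w2 the pick's handle runs from (262,188) to (385,285) and its tip is at (483,367). Next is a close crop of the slot, with the housing centre fitted from the depth map.

```bash
python3 - <<'E'
from h import *
from scipy.optimize import least_squares
w,st=load('w1')
cv2.imwrite('pics/crop.png',cv2.resize(w['image'][95:260,170:340],None,fx=3.6,fy=3.6,interpolation=cv2.INTER_CUBIC))
P=cloud(w,st); ok=w['z_map']>0
# outer edge of the rim: points near z .066, R 60..85
c=np.array([.614,-.231])
r=np.hypot(P[...,0]-c[0],P[...,1]-c[1]); m=ok&(P[...,2]>.055)&(P[...,2]<.085)&(r<.09)&(r>.04)
print('rim z median',np.median(P[m][:,2]))
# rasterised heightmap by angle
ang=np.degrees(np.arctan2(P[...,1]-c[1],P[...,0]-c[0]))
for a in range(-180,180,10):
    k=m&(abs(ang-a-5)<5); q=k&(r>.055)
    s=ok&(abs(ang-a-5)<5)&(r>.057)&(r<.072)
    print(a+5,'maxr %.4f'%np.percentile(r[q],98) if q.sum()>5 else None, 'z rim %.3f %.3f'%tuple(np.percentile(P[s][:,2],[10,50])), 'lipzone max',np.percentile(P[ok&(abs(ang-a-5)<5)&(r>.048)&(r<.075)][:,2],98).round(3))
E
```

```text
rim z median 0.06555333167307781
-175 maxr 0.0689 z rim 0.065 0.066 lipzone max 0.067
-165 maxr 0.0702 z rim 0.065 0.065 lipzone max 0.067
-155 maxr 0.0706 z rim 0.065 0.065 lipzone max 0.067
-145 maxr 0.0715 z rim 0.065 0.066 lipzone max 0.067
-135 maxr 0.0724 z rim 0.065 0.065 lipzone max 0.067
-125 maxr 0.0739 z rim 0.065 0.065 lipzone max 0.067
-115 maxr 0.0745 z rim 0.065 0.066 lipzone max 0.067
-105 maxr 0.0760 z rim 0.072 0.073 lipzone max 0.074
-95 maxr 0.0776 z rim 0.072 0.073 lipzone max 0.074
-85 maxr 0.0783 z rim 0.072 0.073 lipzone max 0.253
-75 maxr 0.0801 z rim 0.067 0.072 lipzone max 0.261
-65 maxr 0.0803 z rim 0.064 0.066 lipzone max 0.27
-55 maxr 0.0816 z rim 0.208 0.278 lipzone max 0.283
-45 maxr 0.0825 z rim 0.263 0.278 lipzone max 0.29
-35 maxr 0.0825 z rim 0.067 0.270 lipzone max 0.279
-25 maxr 0.0832 z rim 0.060 0.065 lipzone max 0.067
-15 maxr 0.0828 z rim 0.060 0.065 lipzone max 0.067
-5 maxr 0.0827 z rim 0.060 0.065 lipzone max 0.067
5 maxr 0.0825 z rim 0.060 0.066 lipzone max 0.067
15 maxr 0.0814 z rim 0.061 0.065 lipzone max 0.067
25 maxr 0.0810 z rim 0.061 0.065 lipzone max 0.067
35 maxr 0.0798 z rim 0.064 0.065 lipzone max 0.067
45 maxr 0.0788 z rim 0.065 0.066 lipzone max 0.067
55 maxr 0.0813 z rim 0.064 0.065 lipzone max 0.067
65 maxr 0.0769 z rim 0.060 0.065 lipzone max 0.067
75 None z rim 0.262 0.272 lipzone max 0.289
85 maxr 0.0724 z rim 0.052 0.279 lipzone max 0.29
95 maxr 0.0737 z rim 0.066 0.278 lipzone max 0.279
105 maxr 0.0753 z rim 0.065 0.066 lipzone max 0.271
115 maxr 0.0707 z rim 0.065 0.066 lipzone max 0.264
125 maxr 0.0700 z rim 0.065 0.066 lipzone max 0.257
135 maxr 0.0693 z rim 0.065 0.065 lipzone max 0.067
145 maxr 0.0688 z rim 0.065 0.065 lipzone max 0.067
155 maxr 0.0689 z rim 0.065 0.066 lipzone max 0.067
165 maxr 0.0686 z rim 0.065 0.065 lipzone max 0.067
175 maxr 0.0690 z rim 0.065 0.066 lipzone max 0.067
```

View pics/crop.png

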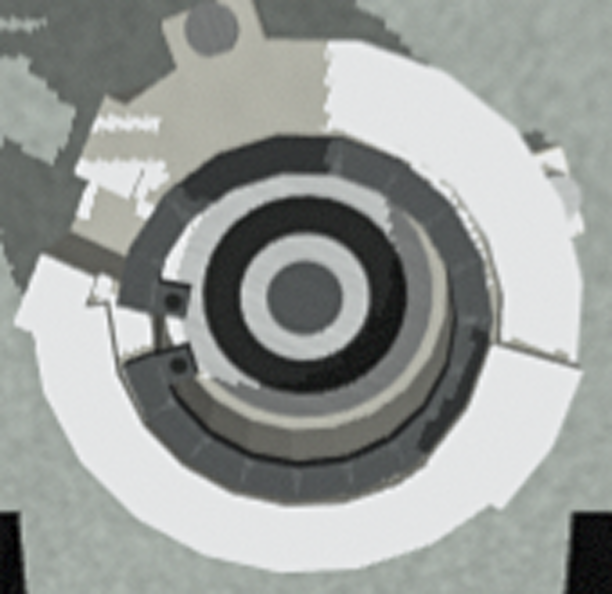

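```bash
python3 - <<'E'
from h import *
from scipy.optimize import least_squares
w,st=load('w1'); P=cloud(w,st); ok=w['z_map']>0
Q=P[ok]; Q=Q[(Q[:,2]<.1)]
c=np.array([.620,-.2325])
for it in range(4):
    d=Q[:,:2]-c; r=np.hypot(*d.T); a=np.degrees(np.arctan2(d[:,1],d[:,0]))
    m=(Q[:,2]>.045)&(Q[:,2]<.08)&(r<.085)&(r>.06); pts=[]
    for b in np.arange(-180,180,5):
        k=m&(abs(a-b)<2.5)
        if k.sum()>8 and not 60<b<115: 
            rr=np.percentile(r[k],95); t=np.radians(b); pts.append(c+rr*np.array([np.cos(t),np.sin(t)]))
    pts=np.array(pts)
    f=least_squares(lambda x:np.hypot(*(pts-x[:2]).T)-x[2],[*c,.076],loss='soft_l1',f_scale=.001); c=f.x[:2]
print('centre',f.x, np.abs(f.fun).mean())
d=Q[:,:2]-c; r=np.hypot(*d.T); a=np.degrees(np.arctan2(d[:,1],d[:,0]))
print('raised deg range',np.percentile(a[(Q[:,2]>.070)&(Q[:,2]<.078)&(r>.055)&(r<.08)],[1,50,99]))
for b in range(56,120,3):
    k=(abs(a-b)<1.5)&(r>.056)&(r<.074); z=Q[k][:,2]
    print(b,k.sum(),np.percentile(z,[10,50,90]).round(3) if k.sum() else '')
# slot floor points and their extents
k=(a>50)&(a<120)&(r>.05)&(r<.085)&(Q[:,2]>.025)&(Q[:,2]<.036)
print('slot floor',k.sum(),np.degrees(np.arctan2(*(Q[k,:2]-c).mean(0)[::-1])))
# ring dark pixels: gap
img=w['image'].max(2)[ok][P[ok][:,2]<.1]
k=(r>.036)&(r<.053)&(abs(Q[:,2]-.066)<.004)
for b in range(50,140,4):
    q=k&(abs(a-b)<2)&(img<120); print(b,q.sum(),end=' | ')
k=k&(img<110); 
g=least_squares(lambda x:np.hypot(*(Q[k,:2]-x[:2]).T)-.047,c,loss='soft_l1',f_scale=.003); print('\nringc',g.x)
# --- tray
t,_=load('t0')
T=cloud(t); ok=t['z_map']>0; T=T[ok]
k=(T[:,2]>.028)&(T[:,2]<.04)&(T[:,0]>.42)&(T[:,0]<.72)&(T[:,1]>.2)&(T[:,1]<.45)
print('tray',cv2.minAreaRect(T[k,:2].astype(np.float32)))
# --- pick
w,st=load('w2'); Q=cloud(w,st).reshape(-1,3); I=w['image'].reshape(-1,3).astype(int)
k=(Q[:,2]>.02)&(Q[:,2]<.045)&(Q[:,0]>.42)&(Q[:,0]<.58)&(Q[:,1]>-.08)&(Q[:,1]<.18)&(I[:,2]-I[:,0]>40)&(w['z_map'].ravel()>0)
print('handle',k.sum(),cv2.minAreaRect(Q[k,:2].astype(np.float32)),np.percentile(Q[k,2],[50]))
print('tip',onplane(w,[[483*.64,366*.64],[262*.64,188*.64]],.02,st),'ferrule end',onplane(w,[[398*.64,290*.64]],.015,st))
E
```

```text
centre [ 0.62095578 -0.23339756  0.0754423 ] 0.00029804997051382414
raised deg range [-115.71132162  -95.57243512  -76.50752772]
56 68 [0.065 0.066 0.067]
59 69 [0.065 0.066 0.066]
62 71 [0.065 0.066 0.066]
65 65 [0.064 0.065 0.066]
68 67 [0.059 0.065 0.066]
71 65 [0.06  0.066 0.067]
74 16 [0.065 0.065 0.066]
77 3 [0.029 0.03  0.03 ]
80 35 [0.028 0.029 0.031]
83 51 [0.029 0.029 0.03 ]
86 49 [0.029 0.03  0.031]
89 49 [0.029 0.03  0.03 ]
92 78 [0.029 0.03  0.058]
95 186 [0.031 0.052 0.066]
98 64 [0.06  0.065 0.066]
101 63 [0.059 0.065 0.066]
104 66 [0.062 0.065 0.066]
107 60 [0.065 0.066 0.066]
110 57 [0.065 0.065 0.067]
113 58 [0.065 0.065 0.066]
116 55 [0.065 0.066 0.066]
119 55 [0.065 0.066 0.066]
slot floor 306 86.91333745528885
50 34 | 54 35 | 58 35 | 62 32 | 66 35 | 70 33 | 74 32 | 78 31 | 82 33 | 86 34 | 90 43 | 94 50 | 98 53 | 102 27 | 106 0 | 110 0 | 114 0 | 118 8 | 122 48 | 126 44 | 130 46 | 134 33 | 138 35 | 
ringc [ 0.62162432 -0.23312911]
tray ((0.5746066570281982, 0.33009445667266846), (0.19334682822227478, 0.25137192010879517), 88.91809844970703)
handle 2393 ((0.5145123600959778, 0.08104529976844788), (0.11946278065443039, 0.0250393096357584), 68.5047607421875) [0.02941093]
tip [[ 0.45952941 -0.06158293  0.02      ]
 [ 0.53515611  0.13665445  0.02      ]] ferrule end [[0.49526392 0.02226208 0.015     ]]
```

```bash
cat >> h.py <<'E'
C=np.array([.621,-.2334]); U=np.array([np.cos(np.radians(85)),np.sin(np.radians(85))])  # housing axis, slot direction
TR=np.array([.5746,.330])
AX=.011  # pick axis behind TCP
def tool(F,psi,th=0,L=.127):
    p,t=np.radians([psi,th]); px=np.array([np.cos(t)*np.cos(p),np.cos(t)*np.sin(p),-np.sin(t)])
    py=np.array([-np.sin(p),np.cos(p),0]); pz=np.cross(px,py)
    M=np.c_[-px,py,-pz]
    return np.array(F)-L*px-AX*pz, R.from_matrix(M).as_rotvec()
def slot(r,z,dy=0): return np.r_[C+r*U+dy*np.array([-U[1],U[0]]),z]
def lay(psi,phi,th,C0=TR,d0=.045):
    """hook pose when the ring leans back by phi, its foot standing on the floor"""
    h=np.array([np.cos(np.radians(psi)),np.sin(np.radians(psi))]); f=np.radians(phi)
    B=C0+h*d0
    return np.r_[B-h*.092*np.sin(f),max(.005+.092*np.cos(f),.0095)],psi,th
def go(F,psi,th=0,rate=.1):
    p,r=tool(F,psi,th); manip.move_linear(p,rate=rate,rot=r)
E
python3 - <<'E'
from h import *
def chk(n,F,psi,th=0):
    q=inverse_kinematics(*tool(F,psi,th)); print(n,None if q is None else np.round(q,2))
g=np.array([.5052,.0575]);h=np.array([np.cos(np.radians(-111.5)),np.sin(np.radians(-111.5))])
chk('grasp',np.r_[g+.127*h,.015],-111.5)
for r,z in((.12,.1),(.12,.041),(.034,.041),(.034,.2)): chk(('slot',r,z),slot(r,z),-95)
for psi in(-95,-120,-140,-160,-180):
  for phi,th in((0,0),(0,15),(30,30),(60,50),(85,62)): chk((psi,phi,th),*lay(psi,phi,th))
E
```

```text
grasp [ 0.06  0.22  2.15 -0.    0.77  0.44]
('slot', 0.12, 0.1) [-0.02  0.33  1.81 -0.    1.    0.07]
('slot', 0.12, 0.041) [-0.02  0.4   1.84 -0.    0.9   0.07]
('slot', 0.034, 0.041) [-0.15  0.39  1.85 -0.    0.9  -0.07]
('slot', 0.034, 0.2) [-0.15  0.23  1.74 -0.    1.17 -0.07]
(-95, 0, 0) [ 0.58  0.45  1.65 -0.    1.04  0.67]
(-95, 0, 15) [0.47 0.34 1.76 0.28 0.92 0.4 ]
(-95, 30, 30) [0.41 0.31 1.83 0.63 0.84 0.11]
(-95, 60, 50) [ 0.29  0.34  1.95  1.18  0.88 -0.44]
(-95, 85, 62) [ 0.21  0.44  2.01  1.45  1.01 -0.77]
(-120, 0, 0) [ 0.54  0.49  1.59 -0.    1.06  1.07]
(-120, 0, 15) [0.48 0.33 1.77 0.19 0.83 0.89]
(-120, 30, 30) [0.44 0.28 1.87 0.52 0.62 0.59]
(-120, 60, 50) [ 0.35  0.27  2.05  1.43  0.52 -0.33]
(-120, 85, 62) [ 0.29  0.34  2.15  1.94  0.71 -0.88]
(-140, 0, 0) [0.51 0.5  1.57 0.   1.07 1.38]
(-140, 0, 15) [0.48 0.33 1.77 0.08 0.79 1.31]
(-140, 30, 30) [0.47 0.27 1.88 0.25 0.49 1.15]
(-140, 60, 50) [ 0.43  0.23  2.1   1.77  0.21 -0.37]
(-140, 85, 62) [ 0.4   0.3   2.22  2.58  0.51 -1.21]
(-160, 0, 0) [0.47 0.5  1.57 0.   1.07 1.69]
(-160, 0, 15) [ 0.49  0.33  1.77 -0.05  0.78  1.74]
(-160, 30, 30) [ 0.5   0.27  1.88 -0.16  0.48  1.84]
(-160, 60, 50) None
(-160, 85, 62) [ 0.54  0.3   2.22  3.5   0.48 -1.81]
(-180, 0, 0) [ 0.43  0.49  1.59 -0.    1.06  2.  ]
(-180, 0, 15) [ 0.49  0.33  1.77 -0.17  0.82  2.16]
(-180, 30, 30) [ 0.52  0.28  1.87 -0.47  0.58  2.44]
(-180, 60, 50) None
(-180, 85, 62) [ 0.65  0.34  2.16  4.23  0.65 -2.22]
```

```bash
python3 - <<'E'
from h import *
g=np.array([.5052,.0575]);h=np.array([np.cos(np.radians(-111.5)),np.sin(np.radians(-111.5))])
p,r=tool(np.r_[g+.127*h,.015],-111.5)
manip.set_gripper(.06)
manip.move_pose([p[0],p[1],.08],r)
manip.move_linear(p,rate=.08)
print('down',manip.state()['tool_pos'],manip.state()['contact_force'])
manip.set_gripper(.0,force=60)
s=manip.state(); print('grip',s['gripper_width'],s['grasp_force'])
go(np.r_[g+.127*h,.12],-111.5)
go(slot(.13,.16),-95,rate=.2)
c,st=shot('scene','s2'); cv2.imwrite('pics/s2b.png',cv2.resize(c['image'][150:320,140:340],(800,680))[:600])
t,_=shot('top','t2')
print(manip.state()['clock'],st['tool_pos'])
# tip from depth: points above z .12 on expected line
for n,c in(('s',c),('t',t)):
    P=cloud(c)[c['z_map']>0]; e=slot(.13,.16)
    k=(np.linalg.norm(P-e,axis=1)<.09)&((P-e)[:,:2]@U<.06)
    q=P[k]-e; a=q[:,:2]@U; b=q[:,:2]@np.array([-U[1],U[0]])
    print(n,k.sum(),'along min',a.min() if k.any() else'')
    for lo in np.arange(-.01,.06,.01):
        m=(a>=lo)&(a<lo+.01)
        if m.sum(): print(lo.round(3),m.sum(),np.median(b[m]).round(4),np.percentile(q[m,2],[10,50,90]).round(4))
E
```

```text
down [0.50583844 0.05755821 0.00452225] [-0.12803403  0.04991414 -0.78472438]
grip 0.025669959756630313 59.997463803738356
9.475 [0.64197353 0.02278133 0.14774338]
s 89 along min -0.001641397448736753
-0.01 7 -0.0014 [0.0049 0.0107 0.0125]
0.0 15 -0.0022 [0.0017 0.0056 0.0123]
0.01 15 -0.0012 [0.0017 0.0034 0.0045]
0.02 14 -0.0004 [0.001  0.003  0.0048]
0.03 16 -0.0002 [0.0005 0.0027 0.0045]
0.04 11 0.0001 [0.0016 0.0027 0.0037]
0.05 11 0.0001 [0.0008 0.0029 0.0046]
t 30 along min -0.001088975524014891
-0.01 1 0.0035 [0.0079 0.0079 0.0079]
0.0 16 0.0047 [0.0001 0.0071 0.0107]
0.01 12 0.0039 [0.001  0.0015 0.0035]
0.02 1 0.0019 [0.0017 0.0017 0.0017]
```

View pics/s2b.png

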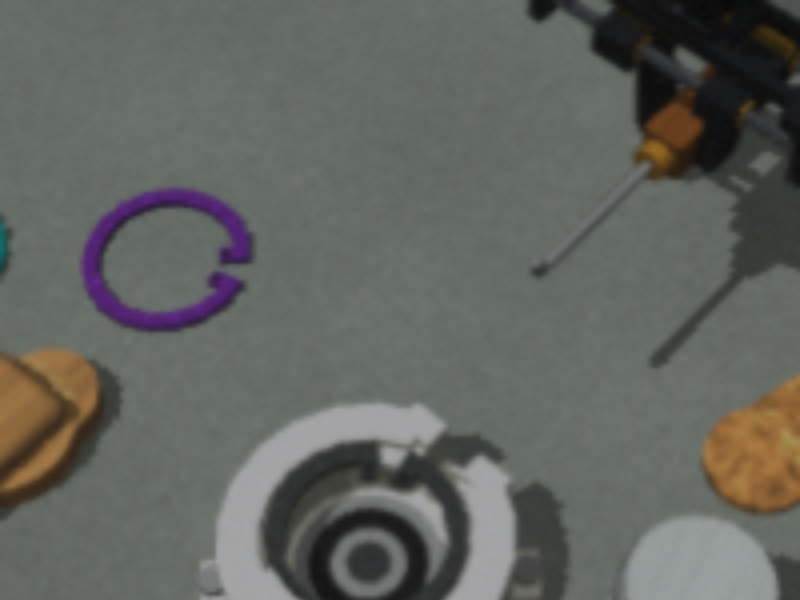

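The pick is held, with its tip at (540,270) in the crop, pointing at the slot at (440,450). The depth data put its line within 2 mm of plan, and the tip about 4 mm short. Now insert and lift.

```bash
python3 - <<'E'
from h import *
go(slot(.12,.041),-95,rate=.12)
f0=manip.state()['contact_force']
def rep(n):
    s=manip.state(); print(n,s['clock'],(s['contact_force']-f0).round(2))
go(slot(.075,.041),-95,rate=.08); rep('mouth')
go(slot(.031,.041),-95,rate=.05); rep('in')
for r,z in((.031,.052),(.031,.060),(.031,.070),(.032,.080),(.033,.088)):
    go(slot(r,z),-95,rate=.04); rep(z)
manip.dwell(.3)
c,_=shot('scene','s3'); cv2.imwrite('pics/s3b.png',cv2.resize(c['image'][200:340,150:330],(800,600)))
E
```

```text
mouth 11.325 [-1.42  1.   -1.08]
in 12.3583 [-0.86 -0.51 -0.44]
0.052 12.7833 [-0.81  0.3  -1.37]
0.06 13.1333 [-0.43  0.5  -1.79]
0.07 13.5333 [-1.1   0.12 -1.51]
0.08 13.9333 [-0.64 -0.35 -0.12]
0.088 14.2833 [-0.27  0.06 -0.8 ]
```

View pics/s3b.png

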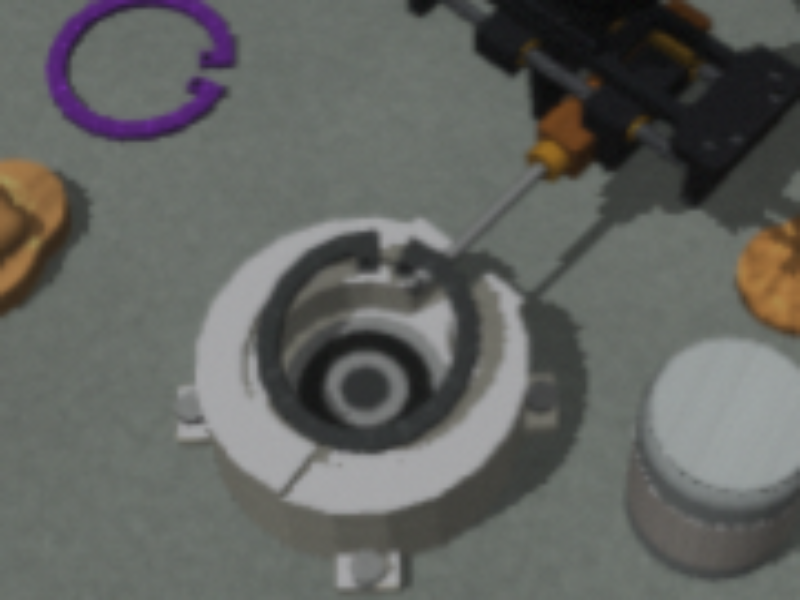

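The ring is tilted up on the shank. The tip is inside the ring at (420,290), and the lug is at (405,262). Next, draw it towards the slot and lift it clear.

```bash
python3 - <<'E'
from h import *
f0=manip.state()['contact_force']
def rep(n):
    s=manip.state(); print(n,s['clock'],(s['contact_force']-f0).round(2))
for r,z in((.039,.094),(.047,.102),(.050,.125),(.050,.150),(.050,.185)):
    go(slot(r,z),-95,rate=.05); rep((r,z))
c,_=shot('scene','s4'); cv2.imwrite('pics/s4b.png',cv2.resize(c['image'][180:340,140:340],(750,600)))
P=cloud(c)[c['z_map']>0]; e=slot(.05,.185)
k=(np.linalg.norm(P-e,axis=1)<.12)&(P[:,2]<e[2]-.01)&(P[:,2]>.08); q=P[k]-e
print(k.sum(),q.mean(0).round(3),'along slot pct',np.percentile(q[:,:2]@U,[5,50,95]).round(3),'z min',q[:,2].min())
E
```

```text
(0.039, 0.094) 14.95 [-0.56  0.09  0.43]
(0.047, 0.102) 15.325 [0.64 1.03 0.88]
(0.05, 0.125) 15.9417 [ 0.73  1.21 -0.09]
(0.05, 0.15) 16.5917 [1.02 1.59 1.13]
(0.05, 0.185) 17.4417 [ 1.46  0.14 -1.14]
328 [ 0.002  0.018 -0.055] along slot pct [0.012 0.017 0.023] z min -0.09099759345312203
```

View pics/s4b.png

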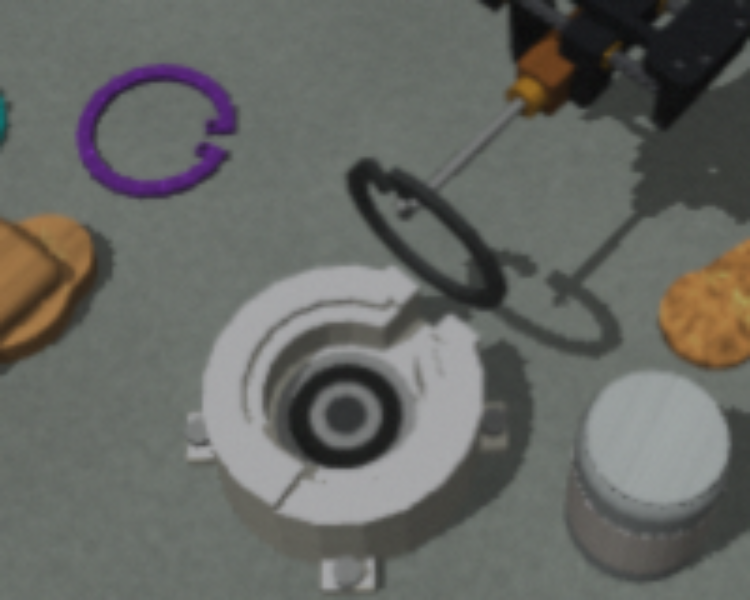

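The ring hangs upright on the shank, just behind the tip at (405,210), and the housing is empty. Carry it to the tray.

```bash
python3 - <<'E'
from h import *
psi=-95
F,_,_=lay(psi,0,0)
go(np.r_[F[:2],.185],psi,0,rate=.22)
go(np.r_[F[:2],.15],psi,20,rate=.06)
manip.dwell(.4)
go(np.r_[F[:2],.112],psi,20,rate=.06)
manip.dwell(.3)
print(manip.state()['clock'])
c,_=shot('scene','s5'); cv2.imwrite('pics/s5b.png',cv2.resize(c['image'][60:220,240:440],(750,600)))
P=cloud(c)[c['z_map']>0]; e=np.r_[F[:2],.112]
k=(np.linalg.norm(P-e,axis=1)<.12)&(P[:,2]<e[2]-.01)&(P[:,2]>.045)&(abs(P[:,0]-TR[0])<.11); q=P[k]-e
h=-U; print(k.sum(),'along heading',np.percentile(q[:,:2]@h,[5,50,95]).round(3),'zmin',q[:,2].min())
E
```

```text
21.7667
149 along heading [-0.02  -0.014 -0.007] zmin -0.06657158114075835
```

View pics/s5b.png

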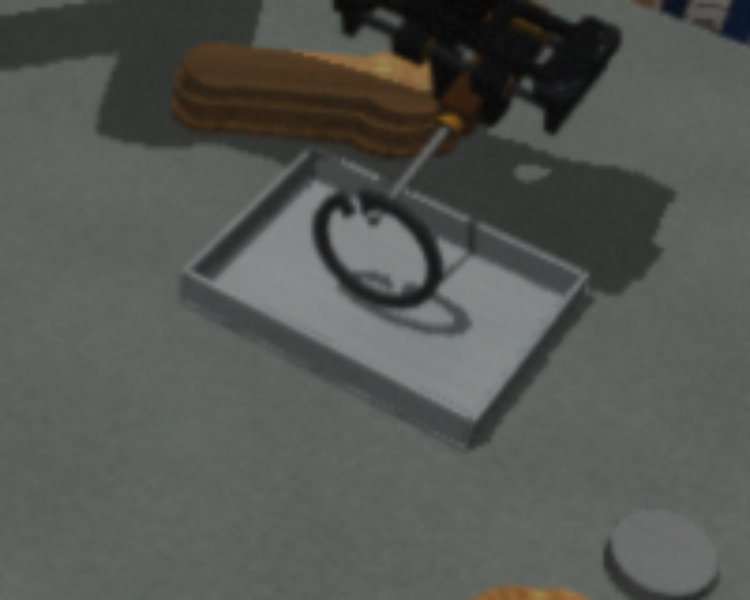

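The ring hangs in the tray on the hook, its bar at (370,205) and the bottom at (410,300) just above the floor. That was my tenth picture, so I'll check the rest numerically from depth. Now lay it down.

```bash
cat >> h.py <<'E'
def ring():
    """plane and extent of the dark ring in the tray, from the scene and top cameras"""
    out=[]
    for n in('scene','top'):
        c=cams.capture(n); P=cloud(c); I=c['image'].astype(int)
        d=P[...,:2]-TR
        k=(c['z_map']>0)&(abs(d[...,0])<.11)&(abs(d[...,1])<.085)&(P[...,2]>.0085)&(P[...,2]<.12)&(I.max(2)<95)
        q=P[k]
        if len(q)<20: print(n,'few',len(q)); continue
        m=np.median(q,0); u,s,vt=np.linalg.svd(q-q.mean(0)); nz=vt[2]*np.sign(vt[2][2])
        print(n,len(q),'lo',np.percentile(q,2,0).round(3),'hi',np.percentile(q,98,0).round(3),'normal',nz.round(2),'rms',(s[2]/len(q)**.5).round(4))
E
python3 - <<'E'
from h import *
f0=manip.state()['contact_force']
ring()
for phi,th in((15,20),(30,24),(45,32),(60,42)):
    go(*lay(-95,phi,th),rate=.06); s=manip.state(); print(phi,s['clock'],(s['contact_force']-f0).round(1)); 
ring(); shot('scene','s6')
E
```

```text
scene 373 lo [0.523 0.291 0.009] hi [0.659 0.414 0.118] normal [-0.19  0.83  0.53] rms 0.0218
top 219 lo [0.522 0.291 0.033] hi [0.619 0.299 0.119] normal [-0.03 -1.    0.03] rms 0.0019
15 22.5667 [ 0.5 -0.4 -0.2]
30 23.0417 [ 0.5 -0.   1.8]
45 23.3917 [0.  0.3 0.6]
60 23.775 [1.  0.8 1.1]
scene 667 lo [0.479 0.32  0.009] hi [0.667 0.414 0.089] normal [-0.01 -0.8   0.6 ] rms 0.0254
top 36 lo [0.551 0.32  0.01 ] hi [0.581 0.381 0.071] normal [-0.17 -0.7   0.69] rms 0.0029
```

```bash
python3 - <<'E'
from h import *
f0=manip.state()['contact_force']
for phi,th in((70,50),(78,57),(85,62)):
    go(*lay(-95,phi,th),rate=.06); s=manip.state(); print(phi,s['clock'],(s['contact_force']-f0).round(1)); 
print(lay(-95,85,62)[0]); ring()
c,_=load('s6')
c,_=shot('scene','s7'); P=cloud(c); I=c['image'].max(2)
# coarse dark map of the tray: height in mm on a 10 mm grid (rows y descending, cols x)
d=P[...,:2]-TR; k=(c['z_map']>0)&(abs(d[...,0])<.08)&(abs(d[...,1])<.09)&(I<110)
for y in np.arange(.415,.24,-.01):
    print('%.3f'%y,' '.join('%3s'%(int(1000*np.median(P[k&(abs(P[...,0]-x)<.005)&(abs(P[...,1]-y)<.005)][:,2])) if (k&(abs(P[...,0]-x)<.005)&(abs(P[...,1]-y)<.005)).any() else '.') for x in np.arange(.5,.66,.01)))
E
```

```text
70 24.2667 [-0.3  0.2  1.1]
78 24.5667 [ 0.3 -0.6 -0. ]
85 24.8583 [ 0.  -0.9  0.5]
[0.57866581 0.3764724  0.01301833]
scene 1020 lo [0.472 0.272 0.009] hi [0.673 0.413 0.071] normal [-0.05 -0.33  0.94] rms 0.0168
top 138 lo [0.526 0.319 0.011] hi [0.582 0.414 0.101] normal [-0.17 -0.64  0.75] rms 0.0023
0.415  19  22  25   9  11  15  15  25  13  15   9  31  20  13  17  19   .
0.405   8   8  96   7   .   8   9   8  67   8   9   .   8   7   6   7   .
0.395   9   8 182   8   7   9 183  66  55  63   9 126 157   7   7   7   .
0.385   7   8   .   8  57  63  59  62  39  68  65  67 182 182  10   7   .
0.375 105 198 193  10  50   7  54   7  23   7 169 174 148   8   7   7   .
0.365   7   7   6  45   8   7   8   8   9   7 163 165 156  47   7 197   .
0.355   7   6   6  39   9   6   8   8   6 186 175 155 140  43 186 185   .
0.345   7   6   7  28  31   6   6   8   6   8 157 156  36  32 159 168   .
0.335   8   8   8   8  24 222   8   8   9  10   .  25  26 152 151 147   .
0.325   7   6   8   7   8  18  17  16 229  19  18  19   7   7   8   6   .
0.315   6   6   7   7   7   6   7  13  13  17 215   8   8   7   7   6   .
0.305   6   6   7   7   8   7   7   8   8   7   8 199   7   6   8   7   .
0.295   6   6   8   6   6   6   8   8   7   8  89 189   7   7   6   7   .
0.285   8   6   6   7   6   6   7   8 247  91 177 213   6   7   8   7   .
0.275   7   7   7   7   7   6   7   9   7   8 234 207   6   6   7   7   .
0.265   7   8   8   .   6   8   7  10 256 251 234 212   9   6   7   8   .
0.255   .   .   .   .   .   .   .   . 262 254 227 222   .   .   .   .   .
0.245   .   .   .   .   .   .  35   .   . 261 248 245   .   .   .   .   .
```

```bash
cat >> h.py <<'E'
def prof(zmax=.12,tag=None,ymin=.24,ymax=.412):
    c=cams.capture('scene'); P=cloud(c); I=c['image'].max(2); 
    k=(c['z_map']>0)&(P[...,0]>.51)&(P[...,0]<.645)&(P[...,1]>ymin)&(P[...,1]<ymax)&(I<110)&(P[...,2]>.0105)&(P[...,2]<zmax)
    n,l,s,_=cv2.connectedComponentsWithStats(k.astype(np.uint8),connectivity=8)
    print('ring y: z (median), x range')
    for y in np.arange(.405,ymin,-.01):
        m=k&(abs(P[...,1]-y)<.005)
        if m.sum()>2: print('%.3f n%3d z %s x %s'%(y,m.sum(),(1000*np.percentile(P[m][:,2],[5,50,95])).astype(int),np.percentile(P[m][:,0],[5,95]).round(3)))
E
python3 - <<'E'
from h import *
F=lay(-95,85,62)[0]; h=-U
go([*F[:2],.05],-95,45,rate=.06)
go([*F[:2],.125],-95,38,rate=.07)
manip.dwell(.5); prof(.125)
print(manip.state()['clock'],F)
E
```

```text
ring y: z (median), x range
0.385 n120 z [ 43  62 120] x [0.533 0.602]
0.375 n152 z [ 43  86 123] x [0.537 0.63 ]
27.2667 [0.57866581 0.3764724  0.01301833]
```

```bash
python3 - <<'E'
from h import *
C0=TR-.018*U
F=lay(-95,0,0,C0)[0]
go([*F[:2],.125],-95,38,rate=.1); manip.dwell(.3)
for phi,th in((0,38),(12,40),(25,42),(40,46),(55,50)):
    go(*lay(-95,phi,th,C0),rate=.05)
print(lay(-95,55,50,C0)[0],manip.state()['clock']); prof(.08)
E
```

```text
[0.57567742 0.34231495 0.05776903] 31.425
ring y: z (median), x range
0.405 n  5 z [10 11 11] x [0.54  0.608]
0.395 n  4 z [10 10 11] x [0.549 0.636]
0.365 n  4 z [10 11 11] x [0.548 0.61 ]
0.355 n  7 z [29 73 78] x [0.531 0.579]
0.345 n 70 z [66 73 78] x [0.534 0.611]
0.335 n 57 z [12 65 73] x [0.525 0.622]
0.325 n 50 z [21 53 61] x [0.522 0.625]
0.315 n 47 z [27 42 52] x [0.523 0.624]
0.305 n 56 z [21 30 40] x [0.527 0.62 ]
0.295 n 79 z [13 18 26] x [0.543 0.605]
0.285 n 15 z [11 14 19] x [0.556 0.594]
```

```bash
python3 - <<'E'
from h import *
C0=TR-.018*U
for phi,th,s in((63,53,.006),(70,56,.012),(77,59,.017),(84,62,.020)):
    go(*lay(-95,phi,th,C0+s*U),rate=.05)
print(lay(-95,84,62,C0+.02*U)[0],manip.state()['clock'],manip.state()['contact_force']); prof(.06)
E
```

```text
[0.57882671 0.37831147 0.01461662] 32.7333 [-0.98412379  0.18827381 -0.99138794]
ring y: z (median), x range
0.395 n 18 z [10 49 59] x [0.573 0.637]
0.385 n 19 z [11 34 49] x [0.562 0.609]
0.375 n 43 z [11 29 33] x [0.56  0.619]
0.365 n 53 z [10 28 32] x [0.535 0.606]
0.355 n 45 z [11 27 30] x [0.529 0.613]
0.345 n 29 z [14 25 29] x [0.523 0.618]
0.335 n 21 z [11 23 26] x [0.524 0.621]
0.325 n 30 z [17 22 25] x [0.52  0.623]
0.315 n 21 z [16 19 23] x [0.521 0.621]
0.305 n 37 z [11 17 20] x [0.526 0.617]
0.295 n 36 z [11 16 18] x [0.53  0.609]
0.285 n 54 z [11 14 18] x [0.54  0.601]
0.275 n 19 z [10 13 16] x [0.553 0.585]
```

```bash
python3 - <<'E'
from h import *
F=np.array([0.57882671,0.37831147,.0105])
go(F,-95,67,rate=.04); print(manip.state()['contact_force'])
for d in(.009,.017): go([*(F[:2]+d*U),.0105],-95,67,rate=.04)
print(manip.state()['clock'],manip.state()['contact_force']); prof(.06)
E
```

```text
[ 0.04222551 -0.66360231 -2.34725261]
33.9 [ 0.40922716 -0.35295307 -1.97231902]
ring y: z (median), x range
0.405 n 16 z [27 39 53] x [0.58  0.586]
0.395 n 15 z [11 20 33] x [0.579 0.611]
0.385 n  8 z [10 12 21] x [0.559 0.636]
0.375 n 23 z [11 13 15] x [0.535 0.593]
0.365 n 43 z [10 13 15] x [0.539 0.611]
0.355 n 35 z [10 13 15] x [0.53  0.613]
0.345 n 26 z [10 13 15] x [0.522 0.617]
0.335 n 19 z [10 13 15] x [0.524 0.623]
0.325 n 21 z [10 13 16] x [0.519 0.622]
0.315 n 24 z [10 12 15] x [0.52  0.621]
0.305 n 19 z [10 12 15] x [0.523 0.618]
0.295 n 27 z [10 12 14] x [0.528 0.616]
0.285 n 44 z [11 13 15] x [0.538 0.604]
0.275 n 37 z [10 12 15] x [0.546 0.593]
0.245 n  4 z [33 34 34] x [0.531 0.587]
```

The ring lies flat, its top level at about z = 13 mm over its whole width, centred near (0.571, 0.325). Now raise the pick and lay it down at its old place.

```bash
python3 - <<'E'
from h import *
F=np.array([0.57882671,0.37831147])+.017*U
go([*F,.08],-95,67,rate=.06)
prof(.05)
go([*F,.17],-95,0,rate=.15)
g=np.array([.5052,.0575]);h=np.array([np.cos(np.radians(-111.5)),np.sin(np.radians(-111.5))])
T=g+.127*h
go([*T,.10],-111.5,0,rate=.22)
go([*T,.016],-111.5,0,rate=.06)
print(manip.state()['contact_force'])
manip.set_gripper(.05,force=20)
p=manip.state()['tool_pos']; manip.move_linear([p[0],p[1],.15],rate=.12)
prof(.06)
c,_=shot('scene','s9'); P=cloud(c); I=c['image'].astype(int)
k=(c['z_map']>0)&(np.linalg.norm(P[...,:2]-g,axis=2)<.15)&(I[...,2]-I[...,0]>40)&(P[...,2]>.004)&(P[...,2]<.06)
q=P[k]; print('pick handle',q[:,:2].mean(0),np.percentile(q[:,2],[5,50,95]))
k=(c['z_map']>0)&(np.linalg.norm(P[...,:2]-T,axis=2)<.02); print('tip z max',np.percentile(P[k][:,2],[90,98,100]))
print(manip.state()['clock'],manip.state()['contact_force'])
E
```

```text
ring y: z (median), x range
0.405 n  5 z [10 10 11] x [0.568 0.618]
0.375 n 23 z [11 13 15] x [0.561 0.627]
0.365 n 39 z [11 13 15] x [0.538 0.603]
0.355 n 35 z [10 13 16] x [0.529 0.61 ]
0.345 n 23 z [11 12 15] x [0.523 0.617]
0.335 n 22 z [10 13 15] x [0.521 0.622]
0.325 n 19 z [11 13 15] x [0.518 0.621]
0.315 n 24 z [10 13 15] x [0.52  0.622]
0.305 n 22 z [11 13 16] x [0.526 0.62 ]
0.295 n 24 z [11 13 16] x [0.529 0.616]
0.285 n 47 z [10 12 15] x [0.538 0.608]
0.275 n 36 z [10 13 16] x [0.549 0.595]
[ 0.56041352  0.54034986 -1.19159717]
ring y: z (median), x range
0.375 n 19 z [10 12 15] x [0.554 0.591]
0.365 n 37 z [11 13 16] x [0.54  0.606]
0.355 n 45 z [10 13 15] x [0.531 0.611]
0.345 n 27 z [11 13 16] x [0.524 0.619]
0.335 n 21 z [11 13 15] x [0.521 0.621]
0.325 n 20 z [10 13 15] x [0.518 0.633]
0.315 n 22 z [11 13 15] x [0.52  0.623]
0.305 n 21 z [10 13 15] x [0.523 0.618]
0.295 n 28 z [10 13 15] x [0.527 0.615]
0.285 n 49 z [10 13 15] x [0.537 0.605]
0.275 n 34 z [10 12 15] x [0.542 0.593]
pick handle [0.51599542 0.07872457] [0.0245524  0.03144807 0.03441384]
tip z max [0.01822233 0.02726298 0.02872144]
42.8417 [0.16254272 0.24788927 0.6420467 ]
```

The ring is flat in the tray, the pick lies on the bench, and the gripper is clear at 42.8 s.

```bash
python3 -c "
from h import *
print(order.close_job())"
```

```text
the job is handed in; nothing more can be done
None
```

The job is handed in at about 43 s of the 58 s allowed. By the depth measurements the ring lies flat on the tray floor about 6 mm from its centre, and the pick lies on the open bench at its old place; I did not re-measure the sole, glue can or last at the end, and no verdict came back.

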